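# Hang the dipper in the notch of the slip tub's rim

### The job

Pick up the steel dipper by its wooden grip and hang it by its own hook on the grey-edged wall of the green slip tub, cup inside the tub and hook lip outside, with the hook dropped fully home into the notch of the edging strip so that it cannot slide along. The notch is not exactly where the tub's pose says, so feel for it along the rim; be gentle, never banging or forcing the tub, let go, and leave the beaker, sprayer and brush where they are.

Things in the scene. Friction and masses are not known exactly. Their poses are not given: they have to be found in the camera images.
- grip (a point): centre of the dipper's upright wooden grip, a bar 18 mm (x) by 22 mm (y) by 56 mm tall, 150 mm above the table while it stands. The dipper (steel, 140 to 240 g) is a flat-bottomed cup 72 mm across, 48 mm high, its axis 47 mm from this point along +x; on its -x side a strap 20 mm wide, 5 mm thick rises to the hook below the grip. z up, x from grip towards cup
- hook (a point): top of the inside of the dipper's hook (underside of its crown), midway between strap and lip, 45 mm straight below grip, 105 mm above the cup's underside; same axes. The hook is 20 mm wide (y); the free gap between strap (+x side) and lip (-x side) is 12 mm; the lip is 6 mm thick and reaches 25 mm below this point
- tub: dark green tub, 200 x 200 mm (210 over the rolled rim), walls 110 mm high, 5 mm thick, fast on the table; origin at the centre of its underside, z up. Its -x wall carries a grey edging strip: 150 mm long, 8 mm thick, lower edge 98 mm and top 134 mm above the table, 1.5 mm proud of the wall on both sides. Inner floor 11 mm up. Contacts are stiff; over 25 N on the tub is forcing
- rim (a point): nominal mid of the strip's top edge, 134 mm above the table, tub axes (y along the wall, +x into the tub). In mid-strip a notch 25 mm wide (y), 10 mm deep, open front and back. The strip was pushed on by hand and holds tight: strip and notch lie up to 25 mm either side of this point along y, to be seen or felt. hook ends 10 mm below this height, or level with it beside the notch
- beaker_rim (a point): bystander: centre of the mouth of a loose cream beaker, 72 mm across, 95 mm high; leave it alone
- sprayer: bystander: loose white spray bottle, 68 mm across and 190 mm high, origin at the centre of its underside; leave it alone
- brush_grip (a point): bystander: a loose paint brush lying on the table, this point on its handle; leave it alone

How it is judged:
By the outcome, as a careful person would: the job done as asked, in the order asked, and still so for the second after the job is handed in, with the robot touching nothing.
It also fails if it takes over 64 s, if anything falls off the work surface, if the arm or the gripper's body presses on something with over 40 N, if the wrist force passes 120 N, or if a joint passes its speed limit or range.

### The arm

A 6-joint arm with a two-finger parallel gripper is mounted at the origin on the work surface. World frame = base frame: x ahead of the robot, y to its left, z up, the work surface at z = 0. Lengths are in m, angles in rad, forces in N, time in s.
With the tool pointing down it reaches from about 0.375 to 0.825 m from the base axis. Payload 5.5 kg.
Tool frame: the origin (TCP) lies between the finger pads; the fingertips stand 8 mm ahead of it and the grasp point (between the pads) lies 11 mm behind it (tips_ahead is the distance from the TCP to the fingertips, in m); z points along the fingers, y is the direction in which the jaws open and shut (so a half turn about z gives the same grasp; the last joint's range is limited). The gripper opens to 85 mm and grips with 20 to 120 N. Pads are 22 mm wide; open, the fingers measure 114 mm over their backs; the gripper's body (76 mm by 85 mm) begins 54 mm behind the grasp point. The pads swing forward as they close: fully open they stand 13 mm farther back than shut.
Start: joints at [-1.325, 0.314, -0.047, 1.21, 0, 1.571], TCP at [0.146, -0.582, 0.239] pointing down, gripper open.
Joint ranges: [-2.67, 2.67], [-0.69, 1.73], [-1.03, 1.25], [-2.08, 2.16], [-1.42, 1.45], [-3.14, 3.14]. Speed limits (rad/s): [2.39, 2.39, 3.01, 3.14, 3.14, 3.14].

### API

Orientations are given as a unit quaternion [x, y, z, w].
In Python, from workcell import * gives the robot as it stands.
- The arm moves only by the tool move_arm, never from a script. Its argument "steps" is a list of rows, each an object of numbers: "tx", "ty", "tz": the shift along the tool's x, y, z normalised to -1 to 1, where 1 is 150 mm; "wx", "wy", "wz": the turn, a rotation vector about the tool's x, y, z normalised to -1 to 1, where 1 is 30 degrees. A call has 1 to 8 rows; each row is the pose to reach, as a shift and turn from the pose commanded when the call began, along the tool's axes at that moment; what a row does not reach only later rows make up. A row lasts 1/12 s, in which the tool goes at most 41.7 mm and 7.16 degrees, less where a joint would pass 70% of its speed; a pose out of reach is approached as far as the arm can. A call with a number of a shift or a turn outside -1 to 1 is refused whole. A call with a gripper value outside its range is refused whole. "grip" is the gripper command: -1 is shut, 1 is fully open, values between are in proportion, set as the call begins (left out, the last holds). The fingers move at their own pace and stop on an object; "squeeze" is the grip in N (left out, the last holds). Time passes only in rows, so rows that repeat a pose let the fingers close. It gives the time, the measured TCP pose, the force and the opening at its end, in the units of the state.
- observe(): the state, without advancing time (a new reading comes with each control period).
- capture(name): name is "scene" or "top" or "wrist"; returns a dict with "pixels" (480x640x3 uint8, blue, green, red), "intrinsics" (3x3 intrinsics, pixels), "rvec" (rotation vector, rad) and "tvec" (3), from world to camera coordinates, as OpenCV has them. Camera axes: x right, y down, z forward; pixel columns grow to the right and rows downward; lengths in m; the calibration is good to about 2 mm. A picture is of the moment at which its call begins. There is no depth.
- hand_in(): hands the job in, once; it reports no verdict.
The state is a dict: "time_s": time; "joint_pos": joint angles; "dq": joint speeds; "tau": joint torques, N m; "position": TCP position; "tool_rot": TCP orientation; "force": force on the tool from outside, world axes, zero at the start; "moment": the same for the moment, N m; "finger_gap": finger opening in m.
Only numpy, scipy, OpenCV 4.12 (cv2) and the standard library are available. Lean on these libraries where they do the work, as an engineer would, in place of code of your own. Each camera call takes 0.05 s, during which the arm holds its last target. There are 200 camera calls.

## Working session

There is one attempt and no reset: what is moved stays moved. The work goes in short steps, Python scripts to look and compute and a tool call to move; the robot and the scene stay as the last step left them, time stands still between calls to the robot, and variables do not carry over. Pictures are saved under pics/ and viewed, about 8 in all and at most 12, crops included, and the job is handed in when it is done.

Besides the shell and the picture viewer there is one more tool, called after "Call:" as name(argument=value, ...) on one line, values as JSON. move_arm: Moves the arm, as the interface text tells. Scaled input: -1 to 1 covers 150 mm each way for a shift and 30 degrees each way for a turn. Its arguments: {"type":"object","properties":{"steps":{"type":"array","items":{"type":"object","properties":{"tx":{"type":"number"},"ty":{"type":"number"},"tz":{"type":"number"},"wx":{"type":"number"},"wy":{"type":"number"},"wz":{"type":"number"}}}},"grip":{"type":"number"},"squeeze":{"type":"number"}},"required":["steps"]}

```bash
mkdir -p pics; cat > h.py <<'E'
from workcell import *
import cv2, numpy as np
def snap(n,f):
    c=capture(n); cv2.imwrite(f'pics/{f}.png',c['pixels']); np.savez(f'pics/{f}.npz',K=c['intrinsics'],r=np.array(c['rvec'],float),t=np.array(c['tvec'],float),px=c['pixels']); return c
def ray(f,u,v):
    d=np.load(f'pics/{f}.npz'); R=cv2.Rodrigues(d['r'].reshape(3))[0]
    o=-R.T@d['t'].reshape(3); w=R.T@np.linalg.inv(d['K'])@np.array([u,v,1.]); return o,w/np.linalg.norm(w)
def atz(f,u,v,z):
    o,w=ray(f,u,v); return o+w*(z-o[2])/w[2]
def tri(*obs):
    A=np.zeros((3,3));b=np.zeros(3)
    for f,u,v in obs:
        o,w=ray(f,u,v);P=np.eye(3)-np.outer(w,w);A+=P;b+=P@o
    x=np.linalg.solve(A,b)
    return x,[float(np.linalg.norm((np.eye(3)-np.outer(w,w))@(x-o))) for o,w in [ray(*k) for k in obs]]
def proj(f,p):
    d=np.load(f'pics/{f}.npz'); return cv2.projectPoints(np.array(p,float).reshape(-1,1,3),d['r'],d['t'],d['K'],None)[0].reshape(-1,2)
E
python3 - <<'E'
from h import *
for n in('scene','top','wrist'):snap(n,n+'0')
s=observe();print({k:np.round(v,3).tolist() for k,v in s.items()})
a=[ray(n+'0',320,240)for n in('scene','top','wrist')];print(a)
E
```

```text
{'time_s': 0.15, 'joint_pos': [-1.325, 0.314, -0.048, 1.21, -0.0, 1.571], 'dq': [-0.001, -0.003, 0.001, 0.001, -0.001, -0.001], 'tau': [-0.002, -54.005, 34.006, 0.013, 0.0, 0.0], 'position': [0.146, -0.582, 0.239], 'tool_rot': [0.992, 0.123, -0.0, -0.001], 'force': [0.246, -0.156, -0.275], 'moment': [-0.016, 0.017, -0.009], 'finger_gap': 0.085}
[(array([1.18486428, 0.28721465, 0.84061403]), array([-0.60623108, -0.28749727, -0.74150469])), (array([ 0.5441737 , -0.01354949,  0.75731822]), array([ 0.09593483,  0.0490482 , -0.99417845])), (array([ 0.22399526, -0.56252277,  0.37359452]), array([-0.31328425, -0.08845458, -0.94553094]))]
```

View pics/scene0.png

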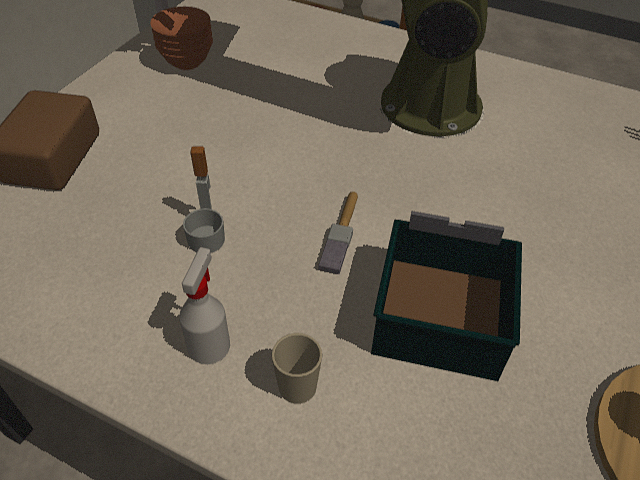

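View pics/top0.png

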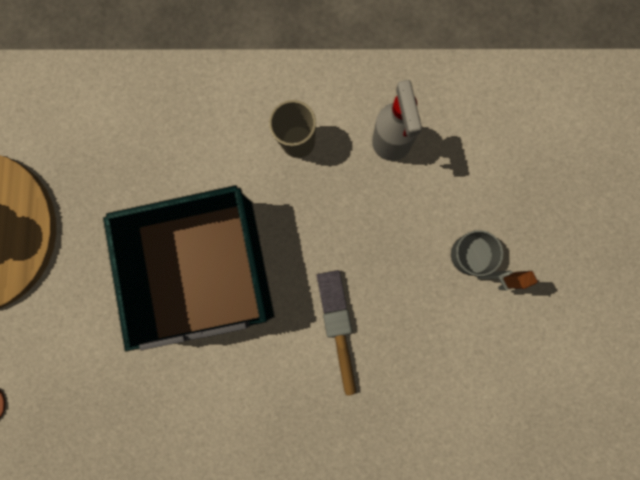

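The scene view shows the dipper grip at (199,160) with its cup at (204,230). The tub strip runs from (411,218) to (502,235), with the notch near (457,224). In the top view the cup is at (480,254), the grip at (520,281), and the strip runs from (138,345) to (245,326). I'll enlarge these areas.

```bash
python3 - <<'E'
from h import *
s=cv2.imread('pics/scene0.png');t=cv2.imread('pics/top0.png')
def c(i,x,y,w,h,W,H):
    r=cv2.resize(i[y:y+h,x:x+w],(W,H),interpolation=cv2.INTER_CUBIC); return cv2.convertScaleAbs(r,alpha=1.7,beta=20)
a=c(s,400,200,110,60,440,240); b=c(s,170,140,60,120,180,360) 
d=c(t,120,310,140,45,800,257)[:, :]; e=c(t,440,220,110,80,440,320)
o=np.zeros((600,800,3),np.uint8)
o[:240,:440]=a; o[:343,440:620]=b[:343]; o[343:,:]=d
o2=e; o[0:131,620:800]=cv2.resize(e,(180,131))
o[240:343,0:440]=0
cv2.imwrite('pics/m.png',o); cv2.imwrite('pics/m2.png',np.vstack([cv2.resize(b,(220,440)),]).copy())
E
```

```text
(no output)
```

View pics/m.png

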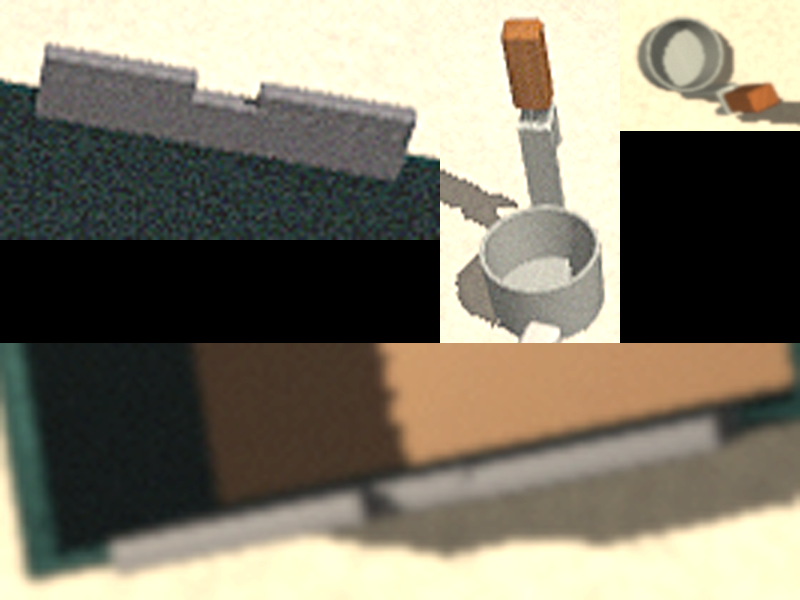

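Here the strip's inner top corners are at scene pixels (410.8,214.5) and (503.2,230.5). The notch corners are at (448.5,220) and (465.3,225). In the top view the notch is around x=184–202.

```bash
python3 - <<'E'
from h import *
from scipy.optimize import least_squares
np.set_printoptions(precision=4,suppress=True)
# grip silhouettes
def mask(f,x0,x1,y0,y1):
    p=np.load(f'pics/{f}.npz')['px']; h=cv2.cvtColor(p,cv2.COLOR_BGR2HSV)
    m=((h[...,0]<20)&(h[...,1]>130)&(h[...,2]>40)).astype(np.uint8)
    k=np.zeros_like(m);k[y0:y1,x0:x1]=m[y0:y1,x0:x1];return k
ms={'scene0':mask('scene0',185,215,140,185),'top0':mask('top0',495,545,262,298)}
def feat(m):
    M=cv2.moments(m,True);a=M['m00'];return np.array([M['m10']/a,M['m01']/a,a**.5])
for f,m in ms.items(): print(f,m.sum(),feat(m))
def box(p):
    c,s=np.cos(p[3]),np.sin(p[3]);R=np.array([[c,-s,0],[s,c,0],[0,0,1]])
    C=np.array([[i,j,k] for i in(-.009,.009) for j in(-.011,.011) for k in(-.028,.028)]); return C@R.T+p[:3]
def hullmom(q):
    h=cv2.convexHull(q.astype(np.float32));M=cv2.moments(h);a=M['m00'];return np.array([M['m10']/a,M['m01']/a,a**.5])
cup=tri(('scene0',203.3,223),('top0',478.8,252));print('cup rim c',cup)
def res(p):
    r=[hullmom(proj(f,box(p)))-feat(m) for f,m in ms.items()]
    cc=p[:2]+.047*np.array([np.cos(p[3]),np.sin(p[3])])
    r.append((cc-cup[0][:2])*700);r.append(np.r_[proj('scene0',[*cc,.048])[0]-[203.3,223]]*.5)
    return np.concatenate([x*[1,1,.3] if len(x)==3 else x for x in r])
g0=tri(*[(f,*feat(m)[:2]) for f,m in ms.items()]);print('grip c',g0)
d=cup[0]-g0[0]
S=least_squares(res,[*g0[0],np.arctan2(d[1],d[0])],diff_step=1e-4);print(S.x,np.degrees(S.x[3]),S.fun)
print('dist',np.linalg.norm(d[:2]))
# strip
for n,u,v in[('L',410.8,214.5),('nL',448.5,220),('nR',465.3,225),('R',503.2,230.5)]: print(n,atz('scene0',u,v,.134))
T=lambda x,y:(120+x*140/800,310+(y-343)*45/257)
for n,x,y in[('L out',118,568),('L in',110,545),('nL',363,495),('nR',470,468),('R in',715,418),('R out',720,443)]: print(n,atz('top0',*T(x,y),.134))
for n,u,v in[('tl',106,215),('tr',239,188),('br',271,319),('bl',126,349)]: print(n,atz('top0',u,v,.11))
b=tri(('scene0',297,350),('top0',293,122));print('beaker',b, 'sprayer base',atz('scene0',208,350,0),'sprayer top', tri(('scene0',203,255),('top0',408,95)))
for u,v in[(349,393),(325,272)]:print('brush',atz('top0',u,v,.01))
E
```

```text
scene0 385 [198.8078 160.8727  19.6214]
top0 440 [520.5864 279.825   20.9762]
cup rim c (array([ 0.5979, -0.2241,  0.0494]), [0.0007413098225219921, 0.0007413098225219924])
grip c (array([ 0.5546, -0.2469,  0.1526]), [0.0006952245509751454, 0.0006952245509751103])
[ 0.5553 -0.2456  0.153   0.4704] 26.949589003901984 [-0.1937 -0.1657  0.6364 -0.3598 -0.3703  0.8471 -0.4688 -0.1932 -0.1131
  0.0802]
dist 0.04895716283986192
L [0.4885 0.1197 0.134 ]
nL [0.4719 0.1786 0.134 ]
nR [0.47   0.2063 0.134 ]
R [0.4536 0.264  0.134 ]
L out [0.4486 0.2612 0.134 ]
L in [0.454  0.2634 0.134 ]
nL [0.4675 0.2022 0.134 ]
nR [0.4746 0.1764 0.134 ]
R in [0.488  0.1174 0.134 ]
R out [0.4821 0.116  0.134 ]
tl [0.6381 0.3353 0.11  ]
tr [0.6811 0.1389 0.11  ]
br [0.4926 0.0856 0.11  ]
bl [0.4449 0.2931 0.11  ]
beaker (array([0.7833, 0.0643, 0.1023]), [0.001285773820483429, 0.0012857738204833107]) sprayer base [ 0.7921 -0.0916  0.    ] sprayer top (array([ 0.7739, -0.0863,  0.2185]), [0.004774032847275997, 0.0047740328472759596])
brush [ 0.3703 -0.0288  0.01  ]
brush [0.5634 0.0139 0.01  ]
```

```bash
cat >> h.py <<'E'
from scipy.spatial.transform import Rotation as Ro
def plan(goal,yaz,n=1,start=None):
    "n calls to reach TCP goal with tool y at azimuth yaz (deg), tool pointing down"
    s=observe(); p=np.array(s['position']); R=Ro.from_quat(s['tool_rot'])
    a=np.radians(yaz); y=np.array([np.cos(a),np.sin(a),0]); z=np.array([0,0,-1.]); x=np.cross(y,z)
    G=Ro.from_matrix(np.c_[x,y,z]); D=(R.inv()*G).as_rotvec(); y0=R.as_matrix()[:,1]
    print('pos',p.round(4),'yaz',np.degrees(np.arctan2(y0[1],y0[0])).round(2),'tool z',R.as_matrix()[:,2].round(4))
    for i in range(n):
        Ri=R*Ro.from_rotvec(D*i/n); t=Ri.inv().apply((np.array(goal)-p)/n)
        print('t',(t/.15).round(3),'w',(np.degrees(D/n)/30).round(3))
E
python3 -c "
from h import *
plan([.555,-.246,.26],27,4)"
```

```text
pos [ 0.1459 -0.5816  0.2386] yaz -75.92 tool z [-3.0e-04  1.3e-03 -1.0e+00]
t [ 0.797 -0.377 -0.035] w [-0.    -0.001 -0.858]
t [ 0.882  0.007 -0.035] w [-0.    -0.001 -0.858]
t [ 0.791  0.389 -0.036] w [-0.    -0.001 -0.858]
t [ 0.544  0.694 -0.036] w [-0.    -0.001 -0.858]
```

Call:
move_arm(steps=[{"tx": 0.8, "ty": -0.38, "tz": -0.04, "wz": -0.86}, {"tx": 0.8, "ty": -0.38, "tz": -0.04, "wz": -0.86}, {"tx": 0.8, "ty": -0.38, "tz": -0.04, "wz": -0.86}, {"tx": 0.8, "ty": -0.38, "tz": -0.04, "wz": -0.86}, {"tx": 0.8, "ty": -0.38, "tz": -0.04, "wz": -0.86}], grip=1)

```text
$.steps[0]: bad value
```

Call:
move_arm(steps=[{"tx": 0.88, "ty": 0.01, "tz": -0.04, "wz": -0.86}, {"tx": 0.88, "ty": 0.01, "tz": -0.04, "wz": -0.86}, {"tx": 0.88, "ty": 0.01, "tz": -0.04, "wz": -0.86}, {"tx": 0.88, "ty": 0.01, "tz": -0.04, "wz": -0.86}, {"tx": 0.88, "ty": 0.01, "tz": -0.04, "wz": -0.86}])

```text
$.steps[0]: bad value
```

Call:
move_arm(steps=[{"tx": 0.79, "ty": 0.39, "tz": -0.04, "wz": -0.86}, {"tx": 0.79, "ty": 0.39, "tz": -0.04, "wz": -0.86}, {"tx": 0.79, "ty": 0.39, "tz": -0.04, "wz": -0.86}, {"tx": 0.79, "ty": 0.39, "tz": -0.04, "wz": -0.86}, {"tx": 0.79, "ty": 0.39, "tz": -0.04, "wz": -0.86}, {"tx": 0.79, "ty": 0.39, "tz": -0.04, "wz": -0.86}])

```text
$.steps[0]: bad value
```

```bash
python3 -c "
from h import *
snap('wrist','w1')
g=[.555,-.246,.15];print(proj('w1',[g,[.597,-.224,.048]]))
plan([.555,-.246,.26],27,1)"
```

```text
[[ -792.05218657 -1960.88350049]
 [ -278.16088993 -1077.24883815]]
pos [ 0.1459 -0.5816  0.2388] yaz -75.91 tool z [-3.0e-04  1.1e-03 -1.0e+00]
t [ 3.19  -1.507 -0.14 ] w [-1.00e-03 -2.00e-03 -3.43e+00]
```

View pics/w1.png

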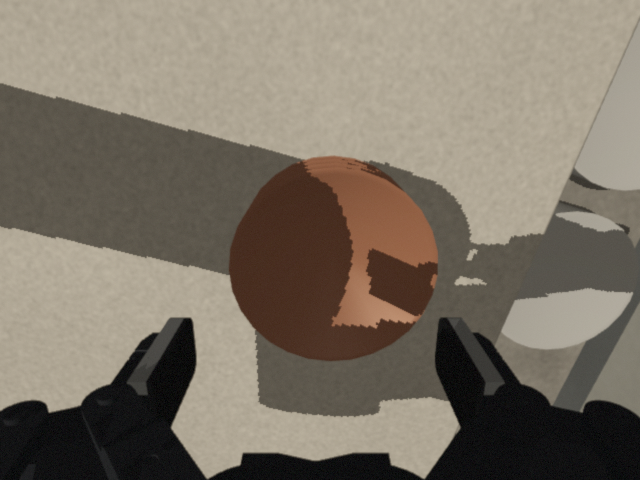

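The moves were refused, probably because each row needs all six numbers. The wrist view shows only a brown pot near the start at (335,258).

Call:
move_arm(steps=[{"tx": 0.8, "ty": -0.38, "tz": -0.04, "wx": 0, "wy": 0, "wz": -0.86}, {"tx": 0.8, "ty": -0.38, "tz": -0.04, "wx": 0, "wy": 0, "wz": -0.86}, {"tx": 0.8, "ty": -0.38, "tz": -0.04, "wx": 0, "wy": 0, "wz": -0.86}, {"tx": 0.8, "ty": -0.38, "tz": -0.04, "wx": 0, "wy": 0, "wz": -0.86}, {"tx": 0.8, "ty": -0.38, "tz": -0.04, "wx": 0, "wy": 0, "wz": -0.86}], grip=1, squeeze=40)

```text
time_s: 0.62
position: [0.2506, -0.4956, 0.2455]
tool_rot: [0.939, 0.344, 0.0, -0.0]
force: [1.5, 0.7, -0.6]
finger_gap: 0.0854
```

Call:
move_arm(steps=[{"tx": 0.88, "ty": 0.01, "tz": -0.04, "wx": 0, "wy": 0, "wz": -0.86}, {"tx": 0.88, "ty": 0.01, "tz": -0.04, "wx": 0, "wy": 0, "wz": -0.86}, {"tx": 0.88, "ty": 0.01, "tz": -0.04, "wx": 0, "wy": 0, "wz": -0.86}, {"tx": 0.88, "ty": 0.01, "tz": -0.04, "wx": 0, "wy": 0, "wz": -0.86}, {"tx": 0.88, "ty": 0.01, "tz": -0.04, "wx": 0, "wy": 0, "wz": -0.86}])

```text
time_s: 1.03
position: [0.3521, -0.4131, 0.2513]
tool_rot: [0.839, 0.544, -0.0, 0.0]
force: [-0.9, -0.3, 0.2]
finger_gap: 0.0857
```

Call:
move_arm(steps=[{"tx": 0.79, "ty": 0.39, "tz": -0.04, "wx": 0, "wy": 0, "wz": -0.86}, {"tx": 0.79, "ty": 0.39, "tz": -0.04, "wx": 0, "wy": 0, "wz": -0.86}, {"tx": 0.79, "ty": 0.39, "tz": -0.04, "wx": 0, "wy": 0, "wz": -0.86}, {"tx": 0.79, "ty": 0.39, "tz": -0.04, "wx": 0, "wy": 0, "wz": -0.86}, {"tx": 0.79, "ty": 0.39, "tz": -0.04, "wx": 0, "wy": 0, "wz": -0.86}, {"tx": 0.79, "ty": 0.39, "tz": -0.04, "wx": 0, "wy": 0, "wz": -0.86}])

```text
time_s: 1.53
position: [0.452, -0.3312, 0.2569]
tool_rot: [0.7, 0.714, -0.001, -0.0]
force: [0.6, 0.2, -0.3]
finger_gap: 0.0852
```

```bash
python3 -c "
from h import *
snap('wrist','w2')
g=[.555,-.246,.15];print(proj('w2',[g,[.597,-.224,.048]]))
plan([.555,-.246,.26],27,1)"
```

```text
[[510.49617889  91.86103979]
 [511.66631824  63.61564851]]
pos [ 0.4516 -0.3315  0.2569] yaz 1.15 tool z [-1.2e-03 -4.0e-04 -1.0e+00]
t [ 0.556  0.701 -0.021] w [-0.002  0.    -0.862]
```

Call:
move_arm(steps=[{"tx": 0.55, "ty": 0.7, "tz": -0.02, "wx": 0, "wy": 0, "wz": -0.86}, {"tx": 0.55, "ty": 0.7, "tz": -0.02, "wx": 0, "wy": 0, "wz": -0.86}, {"tx": 0.55, "ty": 0.7, "tz": -0.02, "wx": 0, "wy": 0, "wz": -0.86}, {"tx": 0.55, "ty": 0.7, "tz": -0.02, "wx": 0, "wy": 0, "wz": -0.86}, {"tx": 0.55, "ty": 0.7, "tz": -0.02, "wx": 0, "wy": 0, "wz": -0.86}, {"tx": 0.55, "ty": 0.7, "tz": -0.02, "wx": 0, "wy": 0, "wz": -0.86}])

```text
time_s: 2.08
position: [0.5547, -0.2463, 0.2599]
tool_rot: [0.523, 0.853, -0.001, -0.0]
force: [0.4, -0.8, -1.0]
finger_gap: 0.0855
```

```bash
python3 - <<'E'
from h import *
snap('wrist','w3')
print(proj('w3',[[.555,-.246,.15],[.555,-.246,.178],[.597,-.224,.048]]))
plan([.555,-.246,.26],27,1)
a=cv2.imread('pics/w2.png');b=cv2.imread('pics/w3.png')
for i,n in((a,'w2'),(b,'w3')):
    for q in proj(n,[[.555,-.246,.123],[.555,-.246,.179],[.597,-.224,.048]]): cv2.circle(i,tuple(int(v) for v in q),3,(255,0,255),-1)
cv2.imwrite('pics/m3.png',np.hstack([cv2.resize(a[:300,300:],(400,353)),cv2.resize(b,(400,300)) if 0 else cv2.copyMakeBorder(cv2.resize(b,(400,300)),0,53,0,0,0)]))
E
```

```text
[[318.57177065 236.01644282]
 [318.84740757 252.02344796]
 [374.10200764 197.36195341]]
pos [ 0.5543 -0.2466  0.2601] yaz 26.95 tool z [-1.2e-03 -4.0e-04 -1.0e+00]
t [0.001 0.006 0.   ] w [-0.002 -0.    -0.002]
```

View pics/m3.png

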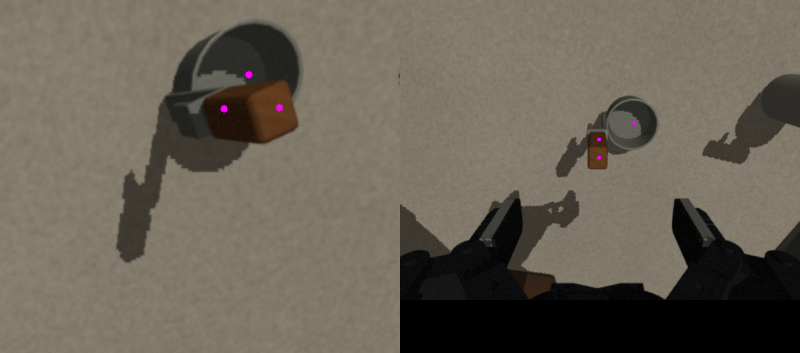

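The predicted points fall on the grip and cup in both wrist views, and the grip's edges line up with the image. Next I descend and grasp.

Call:
move_arm(steps=[{"tx": 0, "ty": 0, "tz": 0.2, "wx": 0, "wy": 0, "wz": 0}, {"tx": 0, "ty": 0, "tz": 0.4, "wx": 0, "wy": 0, "wz": 0}, {"tx": 0, "ty": 0, "tz": 0.6, "wx": 0, "wy": 0, "wz": 0}, {"tx": 0, "ty": 0, "tz": 0.7, "wx": 0, "wy": 0, "wz": 0}, {"tx": 0, "ty": 0, "tz": 0.77, "wx": 0, "wy": 0, "wz": 0}, {"tx": 0, "ty": 0, "tz": 0.77, "wx": 0, "wy": 0, "wz": 0}, {"tx": 0, "ty": 0, "tz": 0.77, "wx": 0, "wy": 0, "wz": 0}])

```text
time_s: 2.72
position: [0.555, -0.246, 0.1452]
tool_rot: [0.522, 0.853, -0.0, -0.0]
force: [-0.0, -0.0, -0.0]
finger_gap: 0.0852
```

Call:
move_arm(steps=[{"tx": 0, "ty": 0, "tz": 0, "wx": 0, "wy": 0, "wz": 0}, {"tx": 0, "ty": 0, "tz": 0, "wx": 0, "wy": 0, "wz": 0}, {"tx": 0, "ty": 0, "tz": 0, "wx": 0, "wy": 0, "wz": 0}, {"tx": 0, "ty": 0, "tz": 0, "wx": 0, "wy": 0, "wz": 0}, {"tx": 0, "ty": 0, "tz": 0, "wx": 0, "wy": 0, "wz": 0}, {"tx": 0, "ty": 0, "tz": 0, "wx": 0, "wy": 0, "wz": 0}, {"tx": 0, "ty": 0, "tz": 0, "wx": 0, "wy": 0, "wz": 0}, {"tx": 0, "ty": 0, "tz": 0, "wx": 0, "wy": 0, "wz": 0}], grip=-1, squeeze=50)

```text
time_s: 3.38
position: [0.5556, -0.2449, 0.1449]
tool_rot: [0.52, 0.854, -0.0, -0.0]
force: [-0.9, -0.5, 0.5]
finger_gap: 0.0174
```

Call:
move_arm(steps=[{"tx": 0, "ty": 0, "tz": -0.1, "wx": 0, "wy": 0, "wz": 0}, {"tx": 0, "ty": 0, "tz": -0.2, "wx": 0, "wy": 0, "wz": 0}, {"tx": 0, "ty": 0, "tz": -0.4, "wx": 0, "wy": 0, "wz": 0}, {"tx": 0, "ty": 0, "tz": -0.6, "wx": 0, "wy": 0, "wz": 0}, {"tx": 0, "ty": 0, "tz": -0.8, "wx": 0, "wy": 0, "wz": 0}, {"tx": 0, "ty": 0, "tz": -1, "wx": 0, "wy": 0, "wz": 0}, {"tx": 0, "ty": 0, "tz": -1, "wx": 0, "wy": 0, "wz": 0}, {"tx": 0, "ty": 0, "tz": -1, "wx": 0, "wy": 0, "wz": 0}])

```text
time_s: 4.05
position: [0.5567, -0.2452, 0.2964]
tool_rot: [0.52, 0.854, 0.0, 0.002]
force: [0.6, 0.0, -2.9]
finger_gap: 0.0175
```

```bash
python3 -c "
from h import *
s=observe();print(s['force'],s['moment'],s['finger_gap'])
plan([.45,.06,.325],13.3,3)"
```

```text
[ 0.56849423  0.02816003 -2.92662181] [-0.04382628  0.0484042  -0.06050038] 0.017527438665398513
pos [ 0.5567 -0.2452  0.2964] yaz 27.29 tool z [ 0.0031 -0.0013 -1.    ]
t [ 0.711  0.1   -0.065] w [0.002 0.001 0.155]
t [ 0.717  0.042 -0.065] w [0.002 0.001 0.155]
t [ 0.718 -0.016 -0.064] w [0.002 0.001 0.155]
```

Call:
move_arm(steps=[{"tx": 0.1, "ty": 0.014, "tz": -0.01, "wx": 0, "wy": 0, "wz": 0.02}, {"tx": 0.24, "ty": 0.034, "tz": -0.02, "wx": 0, "wy": 0, "wz": 0.05}, {"tx": 0.4, "ty": 0.056, "tz": -0.04, "wx": 0, "wy": 0, "wz": 0.09}, {"tx": 0.56, "ty": 0.08, "tz": -0.05, "wx": 0, "wy": 0, "wz": 0.12}, {"tx": 0.71, "ty": 0.1, "tz": -0.065, "wx": 0, "wy": 0, "wz": 0.155}])

```text
time_s: 4.47
position: [0.5186, -0.142, 0.3021]
tool_rot: [0.555, 0.832, -0.0, -0.002]
force: [-0.3, -0.6, -2.2]
finger_gap: 0.0175
```

Call:
move_arm(steps=[{"tx": 0.15, "ty": 0.01, "tz": -0.01, "wx": 0, "wy": 0, "wz": 0.03}, {"tx": 0.3, "ty": 0.02, "tz": -0.03, "wx": 0, "wy": 0, "wz": 0.06}, {"tx": 0.45, "ty": 0.03, "tz": -0.04, "wx": 0, "wy": 0, "wz": 0.1}, {"tx": 0.6, "ty": 0.035, "tz": -0.05, "wx": 0, "wy": 0, "wz": 0.13}, {"tx": 0.72, "ty": 0.04, "tz": -0.065, "wx": 0, "wy": 0, "wz": 0.155}])

```text
time_s: 4.88
position: [0.4823, -0.0399, 0.3121]
tool_rot: [0.588, 0.809, -0.001, -0.002]
force: [0.5, -0.0, -1.9]
finger_gap: 0.0176
```

Call:
move_arm(steps=[{"tx": 0.15, "ty": -0.003, "tz": -0.01, "wx": 0, "wy": 0, "wz": 0.03}, {"tx": 0.3, "ty": -0.006, "tz": -0.03, "wx": 0, "wy": 0, "wz": 0.06}, {"tx": 0.45, "ty": -0.01, "tz": -0.04, "wx": 0, "wy": 0, "wz": 0.1}, {"tx": 0.6, "ty": -0.013, "tz": -0.05, "wx": 0, "wy": 0, "wz": 0.13}, {"tx": 0.68, "ty": -0.015, "tz": -0.06, "wx": 0, "wy": 0, "wz": 0.155}, {"tx": 0.72, "ty": -0.016, "tz": -0.065, "wx": 0, "wy": 0, "wz": 0.155}, {"tx": 0.72, "ty": -0.016, "tz": -0.065, "wx": 0, "wy": 0, "wz": 0.155}, {"tx": 0.72, "ty": -0.016, "tz": -0.065, "wx": 0, "wy": 0, "wz": 0.155}])

```text
time_s: 5.55
position: [0.4482, 0.0603, 0.323]
tool_rot: [0.62, 0.785, -0.001, -0.0]
force: [-0.0, 0.5, -1.6]
finger_gap: 0.0177
```

```bash
python3 - <<'E'
from h import *
s=observe();print(s['force'],s['moment'],s['finger_gap'])
snap('wrist','w4');snap('scene','s4');snap('top','t4')
plan([.467,.1902,.325],13.3,1)
a=cv2.imread('pics/w4.png');P=[[.4885,.1190,.134],[.4719,.1780,.134],[.469,.204,.134],[.4538,.2635,.134]]
print(proj('w4',P))
cv2.imwrite('pics/m4.png',cv2.convertScaleAbs(a,alpha=1.6,beta=10))
E
```

```text
[-0.03275898  0.4858652  -1.55334738] [0.00699372 0.01258973 0.04161711] 0.017695787813277127
pos [0.4487 0.0599 0.3235] yaz 13.28 tool z [-8.e-04 -4.e-04 -1.e+00]
t [ 0.818  0.319 -0.01 ] w [-0.002  0.    -0.001]
[[387.34577506 142.83251347]
 [388.53563506  54.92429941]
 [395.25173672  14.09655882]
 [399.44145903 -92.33821559]]
```

View pics/m4.png

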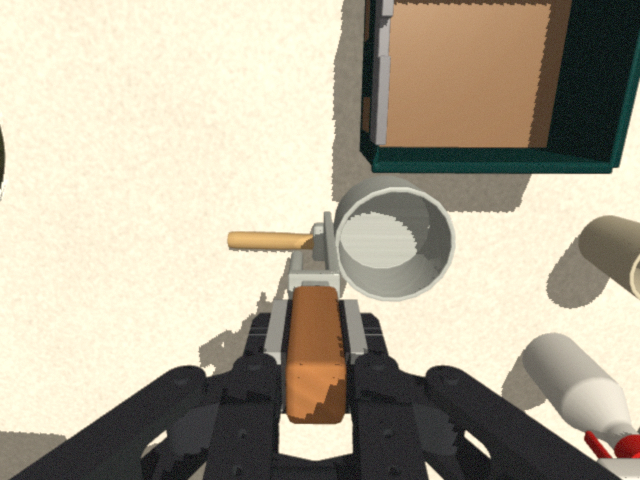

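The strip, notch and held dipper are all visible: strip inner edge near column 388, notch between rows ~15 and ~54. I'll zoom in on it.

```bash
python3 - <<'E'
from h import *
a=cv2.imread('pics/w4.png')
c=cv2.resize(a[0:150,355:415],(240,600),interpolation=cv2.INTER_CUBIC)
d=cv2.resize(a[200:300,280:460],(540,300),interpolation=cv2.INTER_CUBIC)
o=np.zeros((600,800,3),np.uint8);o[:,:240]=c;o[:300,250:790]=d
cv2.imwrite('pics/m5.png',cv2.convertScaleAbs(o,alpha=1.8,beta=10))
E
```

```text
(no output)
```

View pics/m5.png

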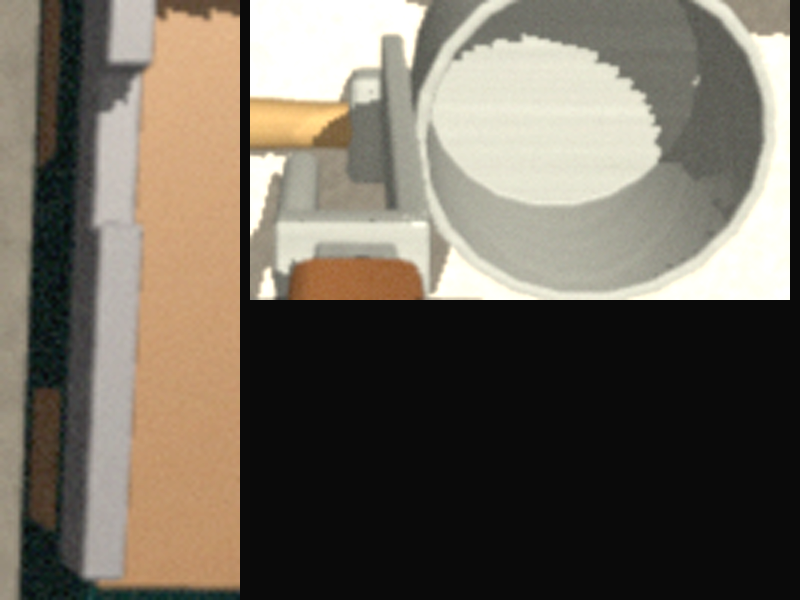

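```bash
python3 - <<'E'
from h import *
f=lambda x,y:atz('w4',355+x/4,y/4,.134)
N=dict(eo=f(82,578),ei=f(123,576),no=f(97,222),ni=f(141,224),fo=f(107,64),fi=f(154,64))
for k,v in N.items():print(k,v.round(4))
for a,b in(('eo','fo'),('ei','fi')):
    d=N[b]-N[a];print(np.linalg.norm(d),'tub yaw',np.degrees(np.arctan2(d[1],d[0]))-90)
c=(N['no']+N['ni']+N['fo']+N['fi'])/4;print('notch',c)
# held hook: crown/lip crop check
s=np.load('pics/w4.npz')
p=np.array(observe()['position']); print('tcp',p)
a=np.radians(13.28);xd=np.array([np.cos(a),np.sin(a),0]);yd=np.array([-np.sin(a),np.cos(a),0])
# dipper's grip centre guess = tcp xy; predicted crown far edge corners (y=+10) z hook+5 ; lip outer, strap inner
for nm,X,Y,Z in[('crown far lip corner',-.012,.010,.005),('crown far strap corner',.011,.010,.005),('grip top far L',-.009,.011,.045-.028),('grip top far R',.009,.011,.045-.028)]:
    q=p+X*xd+Y*yd+np.array([0,0,-.040+Z]);print(nm,proj('w4',q))
print('obs crown far edge: L',280+25/3,200+212/3,' R',280+180/3,200+212/3)
# yaw from observed crown far edge
A=atz('w4',280+27/3,200+213/3,p[2]-.035);B=atz('w4',280+180/3,200+213/3,p[2]-.035);d=B-A;print(np.linalg.norm(d),np.degrees(np.arctan2(d[1],d[0])),(A-p)@xd,(B-p)@xd,(A-p)@yd)
E
```

```text
eo [0.4801 0.1157 0.134 ]
ei [0.4876 0.1179 0.134 ]
no [0.4656 0.1761 0.134 ]
ni [0.4733 0.1776 0.134 ]
fo [0.4603 0.2007 0.134 ]
fi [0.4682 0.2026 0.134 ]
0.08727206969935754 tub yaw 13.157673609657522
0.0868974026640858 tub yaw 12.905313536651192
notch [0.4668267  0.18925545 0.134     ]
tcp [0.4486584  0.05987112 0.32352615]
crown far lip corner [[291.7100203  269.36896235]]
crown far strap corner [[344.36807477 269.51089783]]
grip top far L [[297.37566042 278.59945689]]
grip top far R [[341.39163325 278.71976595]]
obs crown far edge: L 288.3333333333333 270.6666666666667  R 340.0 270.6666666666667
0.022305071110708594 13.44781561431979 -0.013197868879489464 0.009107106557473845 0.00922411913631859
```

Call:
move_arm(steps=[{"tx": 0.1, "ty": 0.04, "tz": 0, "wx": 0, "wy": 0, "wz": 0}, {"tx": 0.25, "ty": 0.1, "tz": 0, "wx": 0, "wy": 0, "wz": 0}, {"tx": 0.4, "ty": 0.16, "tz": 0, "wx": 0, "wy": 0, "wz": 0}, {"tx": 0.55, "ty": 0.22, "tz": 0, "wx": 0, "wy": 0, "wz": 0}, {"tx": 0.7, "ty": 0.28, "tz": 0, "wx": 0, "wy": 0, "wz": 0}, {"tx": 0.8, "ty": 0.32, "tz": 0, "wx": 0, "wy": 0, "wz": 0.005}, {"tx": 0.82, "ty": 0.325, "tz": 0, "wx": 0, "wy": 0, "wz": 0.005}, {"tx": 0.82, "ty": 0.325, "tz": 0, "wx": 0, "wy": 0, "wz": 0.005}])

```text
time_s: 6.37
position: [0.4679, 0.1917, 0.3236]
tool_rot: [0.621, 0.784, -0.0, -0.0]
force: [0.4, 0.0, -2.2]
finger_gap: 0.0172
```

```bash
python3 -c "
from h import *
s=observe();print(s['force'],s['moment'],s['finger_gap'])
plan([.4678,.1902,.213],13.1,1)"
```

```text
[ 0.4360646   0.00819757 -2.16693419] [ 0.01011115  0.11422345 -0.03313548] 0.01717865999592102
pos [0.4679 0.1917 0.3236] yaz 13.23 tool z [-7.e-04 -5.e-04 -1.e+00]
t [-0.01  -0.002  0.737] w [-0.002  0.001  0.004]
```

Call:
move_arm(steps=[{"tx": -0.01, "ty": -0.002, "tz": 0.08, "wx": 0, "wy": 0, "wz": 0.004}, {"tx": -0.01, "ty": -0.002, "tz": 0.2, "wx": 0, "wy": 0, "wz": 0.004}, {"tx": -0.01, "ty": -0.002, "tz": 0.34, "wx": 0, "wy": 0, "wz": 0.004}, {"tx": -0.01, "ty": -0.002, "tz": 0.48, "wx": 0, "wy": 0, "wz": 0.004}, {"tx": -0.01, "ty": -0.002, "tz": 0.6, "wx": 0, "wy": 0, "wz": 0.004}, {"tx": -0.01, "ty": -0.002, "tz": 0.69, "wx": 0, "wy": 0, "wz": 0.004}, {"tx": -0.01, "ty": -0.002, "tz": 0.73, "wx": 0, "wy": 0, "wz": 0.004}, {"tx": -0.01, "ty": -0.002, "tz": 0.735, "wx": 0, "wy": 0, "wz": 0.004}])

```text
time_s: 7.03
position: [0.4673, 0.1886, 0.2127]
tool_rot: [0.623, 0.782, -0.001, -0.0]
force: [-0.1, -0.4, -2.0]
finger_gap: 0.0173
```

```bash
python3 - <<'E'
from h import *
s=observe();print(s['position'],s['force'],s['moment'],s['finger_gap'])
snap('wrist','w6');snap('scene','s6');snap('top','t6')
a=cv2.imread('pics/w6.png');b=cv2.imread('pics/s6.png')
o=np.zeros((600,800,3),np.uint8);o[:600,:480]=cv2.resize(a[140:340,240:400],(480,600),interpolation=cv2.INTER_CUBIC)
o[:300,490:790]=cv2.resize(b[150:260,395:505],(300,300),interpolation=cv2.INTER_CUBIC)
cv2.imwrite('pics/m6.png',cv2.convertScaleAbs(o,alpha=1.8,beta=10))
E
```

```text
[0.46726741 0.18858013 0.21274809] [-0.09976316 -0.43589591 -2.00268627] [-0.00183851  0.11799876 -0.01749214] 0.01734455309742284
```

View pics/m6.png

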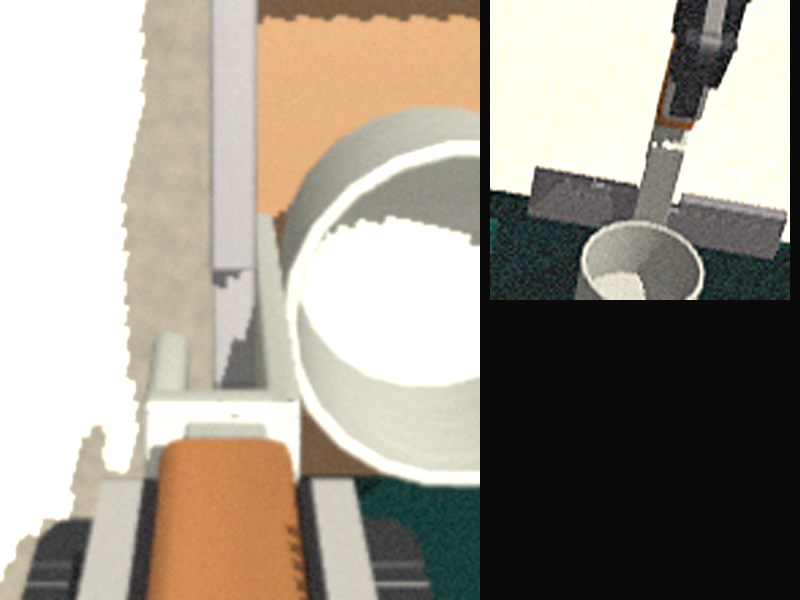

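The hook gap (columns 187–261) needs about +1.6 mm along tool y to centre on the strip (212–257), and about +1 mm along tool x. I'll correct that, then descend gently in stages.

Call:
move_arm(steps=[{"tx": 0.008, "ty": 0.0107, "tz": 0, "wx": 0, "wy": 0, "wz": 0}, {"tx": 0.008, "ty": 0.0107, "tz": 0, "wx": 0, "wy": 0, "wz": 0}, {"tx": 0.008, "ty": 0.0107, "tz": 0.03, "wx": 0, "wy": 0, "wz": 0}, {"tx": 0.008, "ty": 0.0107, "tz": 0.06, "wx": 0, "wy": 0, "wz": 0}, {"tx": 0.008, "ty": 0.0107, "tz": 0.08, "wx": 0, "wy": 0, "wz": 0}, {"tx": 0.008, "ty": 0.0107, "tz": 0.1, "wx": 0, "wy": 0, "wz": 0}, {"tx": 0.008, "ty": 0.0107, "tz": 0.12, "wx": 0, "wy": 0, "wz": 0}, {"tx": 0.008, "ty": 0.0107, "tz": 0.12, "wx": 0, "wy": 0, "wz": 0}])

```text
time_s: 7.85
position: [0.4685, 0.1914, 0.1949]
tool_rot: [0.622, 0.783, -0.001, -0.0]
force: [-0.3, -0.0, -1.3]
finger_gap: 0.0178
```

```bash
python3 - <<'E'
from h import *
s=observe();print(s['position'],s['force'],s['moment'],s['finger_gap'])
a=np.radians(13.1);yd=np.array([-np.sin(a),np.cos(a),0]);p=np.array([.4673,.1886,.2127])
F=atz('w6',318,230,.134);C=atz('w6',314,270.7,p[2]-.035)
print('far shoulder',F,'hook far edge rel shoulder (yd):',(C-F)@yd,'want -.0025+; after shift add .0012')
E
```

```text
[0.46848508 0.19136071 0.19494593] [-0.29816594 -0.03772349 -1.27012473] [0.00058165 0.09967112 0.02677629] 0.017762302558821337
far shoulder [0.46420975 0.2016689  0.134     ] hook far edge rel shoulder (yd): -0.004862484191471236 want -.0025+; after shift add .0012
```

No contact and the lip is astride the strip. I'll continue slowly.

Call:
move_arm(steps=[{"tx": 0, "ty": 0, "tz": 0.02, "wx": 0, "wy": 0, "wz": 0}, {"tx": 0, "ty": 0, "tz": 0.04, "wx": 0, "wy": 0, "wz": 0}, {"tx": 0, "ty": 0, "tz": 0.06, "wx": 0, "wy": 0, "wz": 0}, {"tx": 0, "ty": 0, "tz": 0.075, "wx": 0, "wy": 0, "wz": 0}, {"tx": 0, "ty": 0, "tz": 0.09, "wx": 0, "wy": 0, "wz": 0}, {"tx": 0, "ty": 0, "tz": 0.1, "wx": 0, "wy": 0, "wz": 0}, {"tx": 0, "ty": 0, "tz": 0.11, "wx": 0, "wy": 0, "wz": 0}, {"tx": 0, "ty": 0, "tz": 0.12, "wx": 0, "wy": 0, "wz": 0}])

```text
time_s: 8.52
position: [0.469, 0.1915, 0.1777]
tool_rot: [0.622, 0.783, 0.0, 0.0]
force: [0.1, 0.6, -2.2]
finger_gap: 0.0173
```

Call:
move_arm(steps=[{"tx": 0, "ty": 0, "tz": 0.007, "wx": 0, "wy": 0, "wz": 0}, {"tx": 0, "ty": 0, "tz": 0.014, "wx": 0, "wy": 0, "wz": 0}, {"tx": 0, "ty": 0, "tz": 0.021, "wx": 0, "wy": 0, "wz": 0}, {"tx": 0, "ty": 0, "tz": 0.027, "wx": 0, "wy": 0, "wz": 0}, {"tx": 0, "ty": 0, "tz": 0.027, "wx": 0, "wy": 0, "wz": 0}])

```text
time_s: 8.93
position: [0.4689, 0.1915, 0.1736]
tool_rot: [0.622, 0.783, -0.0, -0.0]
force: [0.7, 0.1, -2.2]
finger_gap: 0.0174
```

Call:
move_arm(steps=[{"tx": 0, "ty": 0, "tz": 0.005, "wx": 0, "wy": 0, "wz": 0}, {"tx": 0, "ty": 0, "tz": 0.01, "wx": 0, "wy": 0, "wz": 0}, {"tx": 0, "ty": 0, "tz": 0.015, "wx": 0, "wy": 0, "wz": 0}, {"tx": 0, "ty": 0, "tz": 0.015, "wx": 0, "wy": 0, "wz": 0}])

```text
time_s: 9.27
position: [0.4689, 0.1915, 0.1713]
tool_rot: [0.622, 0.783, -0.0, -0.0]
force: [-0.6, -0.6, -2.7]
finger_gap: 0.0172
```

Call:
move_arm(steps=[{"tx": 0, "ty": 0, "tz": 0.005, "wx": 0, "wy": 0, "wz": 0}, {"tx": 0, "ty": 0, "tz": 0.01, "wx": 0, "wy": 0, "wz": 0}, {"tx": 0, "ty": 0, "tz": 0.015, "wx": 0, "wy": 0, "wz": 0}, {"tx": 0, "ty": 0, "tz": 0.015, "wx": 0, "wy": 0, "wz": 0}])

```text
time_s: 9.6
position: [0.4689, 0.1915, 0.1691]
tool_rot: [0.622, 0.783, -0.0, -0.0]
force: [0.2, 0.1, -1.7]
finger_gap: 0.0176
```

Call:
move_arm(steps=[{"tx": 0, "ty": 0, "tz": 0.005, "wx": 0, "wy": 0, "wz": 0}, {"tx": 0, "ty": 0, "tz": 0.01, "wx": 0, "wy": 0, "wz": 0}, {"tx": 0, "ty": 0, "tz": 0.015, "wx": 0, "wy": 0, "wz": 0}, {"tx": 0, "ty": 0, "tz": 0.02, "wx": 0, "wy": 0, "wz": 0}, {"tx": 0, "ty": 0, "tz": 0.02, "wx": 0, "wy": 0, "wz": 0}])

```text
time_s: 10.02
position: [0.4689, 0.1915, 0.1661]
tool_rot: [0.622, 0.783, -0.0, -0.0]
force: [-0.6, 0.2, -2.4]
finger_gap: 0.017
```

Call:
move_arm(steps=[{"tx": 0, "ty": 0, "tz": 0.004, "wx": 0, "wy": 0, "wz": 0}, {"tx": 0, "ty": 0, "tz": 0.007, "wx": 0, "wy": 0, "wz": 0}, {"tx": 0, "ty": 0, "tz": 0.007, "wx": 0, "wy": 0, "wz": 0}])

```text
time_s: 10.27
position: [0.4689, 0.1915, 0.1651]
tool_rot: [0.622, 0.783, -0.0, -0.0]
force: [0.2, -0.1, -2.2]
finger_gap: 0.0175
```

Call:
move_arm(steps=[{"tx": 0, "ty": 0, "tz": 0.004, "wx": 0, "wy": 0, "wz": 0}, {"tx": 0, "ty": 0, "tz": 0.004, "wx": 0, "wy": 0, "wz": 0}, {"tx": 0, "ty": 0, "tz": 0.004, "wx": 0, "wy": 0, "wz": 0}])

```text
time_s: 10.52
position: [0.469, 0.1915, 0.1646]
tool_rot: [0.622, 0.783, -0.0, -0.0]
force: [-0.8, -0.1, -1.2]
finger_gap: 0.0174
```

Call:
move_arm(steps=[{"tx": 0, "ty": 0, "tz": 0.004, "wx": 0, "wy": 0, "wz": 0}, {"tx": 0, "ty": 0, "tz": 0.004, "wx": 0, "wy": 0, "wz": 0}, {"tx": 0, "ty": 0, "tz": 0.004, "wx": 0, "wy": 0, "wz": 0}])

```text
time_s: 10.77
position: [0.469, 0.1915, 0.164]
tool_rot: [0.622, 0.783, -0.0, -0.0]
force: [0.1, -0.1, -2.1]
finger_gap: 0.0171
```

Call:
move_arm(steps=[{"tx": 0, "ty": 0, "tz": 0.004, "wx": 0, "wy": 0, "wz": 0}, {"tx": 0, "ty": 0, "tz": 0.004, "wx": 0, "wy": 0, "wz": 0}, {"tx": 0, "ty": 0, "tz": 0.004, "wx": 0, "wy": 0, "wz": 0}])

```text
time_s: 11.02
position: [0.4691, 0.1916, 0.1635]
tool_rot: [0.622, 0.783, 0.0, 0.0]
force: [-0.7, -0.6, -1.3]
finger_gap: 0.0177
```

Call:
move_arm(steps=[{"tx": 0, "ty": 0, "tz": 0.003, "wx": 0, "wy": 0, "wz": 0}, {"tx": 0, "ty": 0, "tz": 0.003, "wx": 0, "wy": 0, "wz": 0}, {"tx": 0, "ty": 0, "tz": 0.003, "wx": 0, "wy": 0, "wz": 0}])

```text
time_s: 11.27
position: [0.4691, 0.1916, 0.1635]
tool_rot: [0.622, 0.783, 0.0, 0.0]
force: [-2.6, -1.1, 5.2]
finger_gap: 0.0173
```

Light contact (about 7 N) at TCP z 163.5 mm. The text predicts 164 mm for the notch bottom and 174 mm beside the notch, so the hook is home. I'll release a little first, look, then retreat.

Call:
move_arm(steps=[{"tx": 0, "ty": 0, "tz": -0.001, "wx": 0, "wy": 0, "wz": 0}, {"tx": 0, "ty": 0, "tz": -0.002, "wx": 0, "wy": 0, "wz": 0}, {"tx": 0, "ty": 0, "tz": -0.002, "wx": 0, "wy": 0, "wz": 0}, {"tx": 0, "ty": 0, "tz": -0.002, "wx": 0, "wy": 0, "wz": 0}, {"tx": 0, "ty": 0, "tz": -0.002, "wx": 0, "wy": 0, "wz": 0}, {"tx": 0, "ty": 0, "tz": -0.002, "wx": 0, "wy": 0, "wz": 0}, {"tx": 0, "ty": 0, "tz": -0.002, "wx": 0, "wy": 0, "wz": 0}, {"tx": 0, "ty": 0, "tz": -0.002, "wx": 0, "wy": 0, "wz": 0}], grip=0, squeeze=20)

```text
time_s: 11.93
position: [0.469, 0.1915, 0.1632]
tool_rot: [0.622, 0.783, -0.0, -0.0]
force: [-0.4, 0.5, -0.0]
finger_gap: 0.0426
```

```bash
python3 - <<'E'
from h import *
s=observe();print(s['position'],s['force'],s['moment'],s['finger_gap'])
snap('wrist','w7');snap('scene','s7');snap('top','t7')
a=cv2.imread('pics/w7.png');b=cv2.imread('pics/s7.png')
o=np.zeros((600,800,3),np.uint8);o[:480,:400]=cv2.resize(a[160:400,220:420],(400,480),interpolation=cv2.INTER_CUBIC)
o[:440,410:800]=cv2.resize(b[160:270,400:498],(390,440),interpolation=cv2.INTER_CUBIC)
cv2.imwrite('pics/m7.png',cv2.convertScaleAbs(o,alpha=1.8,beta=10))
E
```

```text
[0.46900811 0.1915434  0.163215  ] [-0.43923474  0.54558319 -0.03856984] [-0.03531904  0.04108019 -0.00499212] 0.042605076204834315
```

View pics/m7.png

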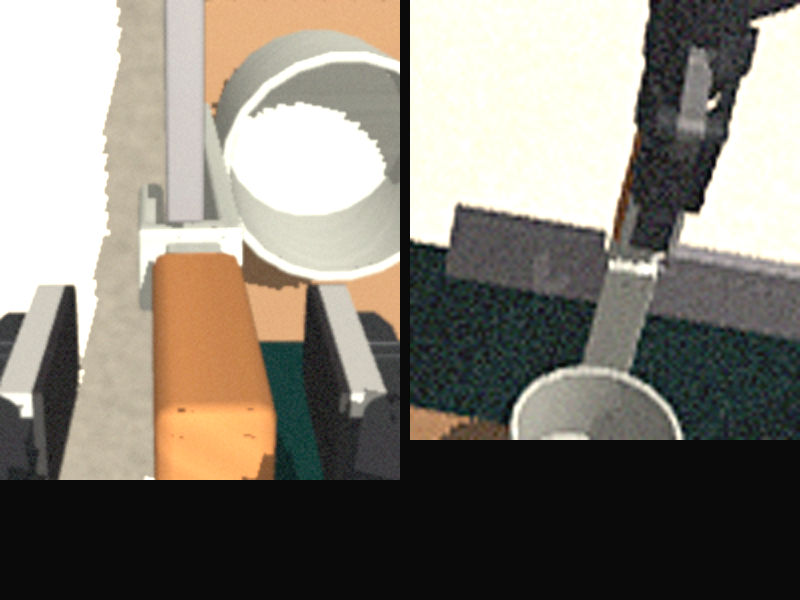

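The hook straddles the strip, with its crown sunk between the notch shoulders at (240,225) in the left crop. The dipper hangs with a slight lean, well clear of both pads. I'll open fully and retreat straight up.

Call:
move_arm(steps=[{"tx": 0, "ty": 0, "tz": 0, "wx": 0, "wy": 0, "wz": 0}, {"tx": 0, "ty": 0, "tz": 0, "wx": 0, "wy": 0, "wz": 0}, {"tx": 0, "ty": 0, "tz": -0.05, "wx": 0, "wy": 0, "wz": 0}, {"tx": 0, "ty": 0, "tz": -0.15, "wx": 0, "wy": 0, "wz": 0}, {"tx": 0, "ty": 0, "tz": -0.35, "wx": 0, "wy": 0, "wz": 0}, {"tx": 0, "ty": 0, "tz": -0.6, "wx": 0, "wy": 0, "wz": 0}, {"tx": 0, "ty": 0, "tz": -0.85, "wx": 0, "wy": 0, "wz": 0}, {"tx": 0, "ty": 0, "tz": -0.95, "wx": 0, "wy": 0, "wz": 0}], grip=0.8)

```text
time_s: 12.75
position: [0.4705, 0.1921, 0.3115]
tool_rot: [0.622, 0.783, 0.003, 0.002]
force: [1.7, 0.4, 0.7]
finger_gap: 0.0765
```

Call:
move_arm(steps=[{"tx": -0.2, "ty": -0.3, "tz": -0.1, "wx": 0, "wy": 0, "wz": 0}, {"tx": -0.4, "ty": -0.4, "tz": -0.1, "wx": 0, "wy": 0, "wz": 0}, {"tx": -0.6, "ty": -0.4, "tz": -0.1, "wx": 0, "wy": 0, "wz": 0}, {"tx": -0.8, "ty": -0.4, "tz": -0.1, "wx": 0, "wy": 0, "wz": 0}, {"tx": -0.8, "ty": -0.4, "tz": -0.1, "wx": 0, "wy": 0, "wz": 0}, {"tx": -0.8, "ty": -0.4, "tz": -0.1, "wx": 0, "wy": 0, "wz": 0}, {"tx": -0.8, "ty": -0.4, "tz": -0.1, "wx": 0, "wy": 0, "wz": 0}, {"tx": -0.8, "ty": -0.4, "tz": -0.1, "wx": 0, "wy": 0, "wz": 0}])

```text
time_s: 13.42
position: [0.4376, 0.0618, 0.3209]
tool_rot: [0.622, 0.783, 0.0, -0.0]
force: [0.2, 0.2, 0.1]
finger_gap: 0.0767
```

```bash
python3 - <<'E'
from h import *
s=observe();print(s['time_s'],s['position'],s['force'],np.abs(s['dq']).max())
snap('scene','s8');snap('wrist','w8')
b=cv2.imread('pics/s8.png');w=cv2.imread('pics/w8.png')
o=np.zeros((600,800,3),np.uint8);o[:300,:400]=cv2.resize(b,(400,300));o[:300,400:]=cv2.resize(w,(400,300))
o[300:,:400]=cv2.resize(b[170:260,400:520],(400,300),interpolation=cv2.INTER_CUBIC)
cv2.imwrite('pics/m8.png',cv2.convertScaleAbs(o,alpha=1.6,beta=10))
E
```

```text
13.4167 [0.43759152 0.06177286 0.32088466] [0.18348454 0.2483179  0.14069727] 0.010178741618094813
```

View pics/m8.png

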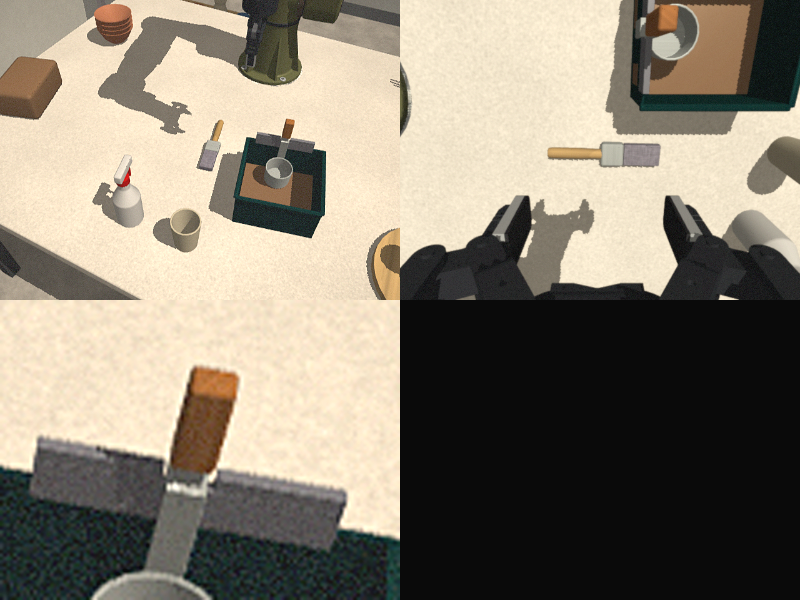

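The dipper hangs in the notch at crop (190,480) with its cup inside the tub. The bystanders look unmoved and the arm is clear, so I'll hand in.

```bash
python3 -c "
from h import *
print(hand_in())"
```

```text
the job is handed in; nothing more can be done
None
```

The dipper is hanging on the tub's grey-edged wall with its hook down in the notch, cup inside the tub and lip outside. I picked it up by the wooden grip, lowered it in small steps, let go and moved the arm clear. The job was handed in at about 13.4 s of the 64 s allowed.

**Finding the notch:** I found it in the images rather than by sliding along the rim. The three cameras agreed to about 2 mm.

**Seating:** The hook went down with no contact until the hand was at 163.5 mm. At that height I expected the notch bottom (164 mm), not the strip top beside it (174 mm). The force change on touching was about 7 N. I did not slide the hook sideways to test that it was locked.

**Last checks:**
- **Dipper:** the final pictures show the hook's crown between the notch shoulders. The dipper hangs freely with a slight lean, as its off-centre weight would cause.
- **Beaker, sprayer and brush:** they look unmoved by eye; I did not measure them again.
- **Arm:** it is at rest, and the force reading is near zero.

**What disagreed:** the first three move calls were refused because of their format and moved nothing. The dipper also sat about 1.5 mm off-centre in the hand, which I corrected from the wrist picture before lowering it.

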